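Finish the glue-up: close the glue, unclamp the panel and lay it on the mounting board

ROBOT

A 6-joint arm with a two-finger parallel gripper is mounted at the origin on the work surface. World frame = base frame: x ahead of the robot, y to its left, z up, the work surface at z = 0. Lengths are in mm, angles in degrees, forces in N, time in s.
With the tool pointing down it reaches from about 300 to 850 mm from the base axis. Payload 4.2 kg.
Tool frame: the origin (TCP) lies at the very end of the fingers, on their centre line; the grasp point (between the pads) lies 19 mm behind it (env.grasp_offset is the distance from the TCP to the grasp point, in mm); z points along the fingers, y is the line along which they close (so a half turn about z gives the same grasp; the last joint's range is limited). The gripper opens to 91 mm and grips with 3 to 60 N. Pads are 32 mm wide; open, the fingers measure 118 mm over their backs; the gripper's body (76 mm by 178 mm) begins 60 mm behind the grasp point.
Start: joints at [72.938, 18.312, 89.639, -0, 72.044, -1.146], TCP at [157.69, 552.971, 213.976] pointing down, gripper open.
Joint ranges: [-177.97, 177.97], [-48.28, 115.42], [12.27, 149.76], [-77.06, 257.06], [2.81, 150.46], [-146.56, 146.56]. Speed limits (degrees/s): [147.25, 147.25, 180, 180, 180, 180].

INTERFACE

Orientations are given as [roll, pitch, yaw] about the fixed x, y, z axes, in that order (R = Rz(yaw) Ry(pitch) Rx(roll)).
In Python, from workcell import env gives the robot as it stands. The module is installed in compiled form; this text tells all that it offers.
- The arm moves only by the tool send_rows, never from a script. Its argument "motion" is a list of rows, each an object of numbers: "tx", "ty", "tz": the shift along the tool's x, y, z in units of 500 mm (1.0 is 500 mm); "rx", "ry", "rz": the turn, a rotation vector about the tool's x, y, z in units of 30 degrees (1.0 is 30 degrees); "gripper": the closure, from -1 (fully open) to 1 (shut). In form: [{"tx": .., "ty": .., "tz": .., "rx": .., "ry": .., "rz": .., "gripper": ..}, ...]. A call has 1 to 12 rows; each row shifts and turns the commanded pose from where the row before left it, along the tool's axes as they then stand; what a row does not reach is not made up. A row lasts 1/8 s, in which the tool goes at most 62.5 mm and 10.7 degrees, less where a joint would pass 70% of its speed; a pose out of reach is approached as far as the arm can. A call with a number of a shift or a turn outside -1 to 1 is refused whole. A call with a gripper value outside its range is refused whole. The fingers move at their own pace and stop on an object; "grip_force" is the grip in N (left out, the last holds). Time passes only in rows, so rows that do not move let the fingers close. It gives the time, the measured TCP pose, the force, the opening and the grip force at its end, in the units of the state.
- env.state(): the state, without advancing time (a new reading comes with each control period).
- env.grab_frame(name): name is "scene" or "top" or "wrist"; returns a dict with "frame" (384x512x3 uint8, red, green, blue), "vertical_fov" (degrees; the focal length in pixels is half the picture's height over the tangent of half this angle, whatever the lens; pixels are square), "cx", "cy" (the principal point, pixels), "k1" (the pictures are not rectified: a ray, as slopes to the right and down, at radius r is drawn at 1 + k1 r^2 times it, then the intrinsics apply), "rvec" (rotation vector, rad) and "tvec" (3), from world to camera coordinates, as OpenCV has them; the wrist camera has in their place "T_tool_cam" (4x4, takes a point from camera to tool coordinates, whose origin is the TCP and whose axes are the flange's). Camera axes: x right, y down, z forward; pixel columns grow to the right and rows downward; lengths in mm; the calibration is good to about 2 mm. A picture is of the moment at which its call begins: read the wrist's pose just before it. There is no depth.
- env.job_done(): hands the job in; it is judged then, once.
The state is a dict: "time_s": time; "qpos": joint angles; "qvel": joint speeds; "effort": joint torques, N m; "ee_pos": TCP position; "ee_rot": TCP orientation; "force": force on the tool from outside, world axes, zero at the start; "torque": the same for the moment, N m; "gripper_width": finger opening in mm; "gripper_force": force on a finger pad.
Only numpy, scipy, OpenCV 4.12 (cv2) and the standard library are available. Lean on these libraries where they do the work, as an engineer would, in place of code of your own. Each camera call takes 0.05 s, during which the arm holds its last target. There are 200 camera calls.

TASK

The glue on the small wooden panel has set. First close the open glue bottle with its cork stopper, fully home in the neck, then throw the toggle clamp's handle right back so that the hold-down arm stands up clear, lift the panel out of the sloped gluing jig and lay it gently, recessed side up, flat and wholly on the grey mounting board. Keep the bottle standing, drop nothing, and leave the other things on the table where they are.

Things in the scene. Friction and masses are not known exactly. Their poses are not given: they have to be found in the camera images.
- bottle: Amber glass glue bottle, loose, upright and open (the only open one), 125 mm high, 0.45 kg: body 72 mm in diameter with a paper band, shoulder from 78 to 94 mm, neck 45 mm outside, bore 37 mm wide and 31 mm deep. It may stand left or right of the capped jar. Origin: centre of its underside, z up.
- bottle_mouth (a point): Centre of the bottle's mouth, level with the rim, 125 mm above its underside.
- stopper: Bottle's stopper, loose, standing on its narrow end: tapered cork 22 mm long, 27 mm wide at the bottom and 34 at the top, under a wooden head 50 mm in diameter and 17 mm high (39 mm in all, 35 g). Origin: centre of the cork's bottom face, z up; the head spans 22 to 39 mm above it. Fully home the head rests on the rim, the origin 103 mm above the bottle's underside.
- jig: Sloped plywood gluing jig, fixed, 222 x 170 mm, left or right on the table. Its board rises 30 degrees towards the jig's +x (away from the robot): 14 mm ledge at the low end, 14 mm fence along the +y edge, toggle clamp at the high end. Origin: on the table below the panel's middle, z up; the board is 62 mm high there, 151 mm at its high end.
- clamp_handle (a joint): Handle angle of the toggle clamp (rad): 0 clamped (square to the sloping board, leaning 30 degrees towards the robot), 1.38 fully open (thrown back over the jig's high end, against a stop). Turns about the jig's +y axis; 0.12 N m of friction; stays where it is left. The link locks the arm: only the handle opens the clamp.
- clamp_arm (a joint): Hold-down arm angle (rad): 0 clamped on the panel's upper rail, about 1.55 fully open (standing up square to the board). Driven by the handle through the toggle link: hardly moves in the handle's first 0.2 rad, 0.95 at 1.0, 1.4 at 1.3. The arm reaches 74 mm from its pivot (55 mm up the slope from the panel), with a rubber-tipped spindle 62 mm out.
- handle_grip (a point): Middle of the handle's round black grip, 16 mm thick, 65 mm from the handle's hinge; the grip spans 40 to 92 mm from the hinge. Its x axis points the way the handle moves when opened, z along the handle away from the hinge.
- handle_hinge (a point): A point on the axis of the handle's hinge (axis along the jig's y).
- panel: The glued panel, loose, 150 g, 130 x 130 x 20 mm, face down on the slope against the ledge. Ply face 3 mm at the bottom; rails 13 mm wide, 17 mm high round the edge; a middle brace 12 mm wide, flush with them, along the panel's y (level, across the slope) between two recesses 46 x 104 mm, 17 mm deep. Origin: centre of its underside, x up the slope, z out of the recessed side.
- panel_corner0 (a point): A corner of the panel's underside (-65, -65 mm from the panel's origin along its x, y).
- panel_corner1 (a point): A corner of the panel's underside (+65, -65 mm from the panel's origin along its x, y).
- panel_corner2 (a point): A corner of the panel's underside (+65, +65 mm from the panel's origin along its x, y).
- panel_corner3 (a point): A corner of the panel's underside (-65, +65 mm from the panel's origin along its x, y).
- grey_board: Plain grey mounting board lying fixed on the table, 210 x 210 x 3 mm, on the other side from the jig. Origin: centre of its underside (its top is 3 mm higher), z up.
- jar: Bystander: squat amber jar with a white cap, 68 mm in diameter, 85 mm high, beside the bottle. Origin: centre of the underside.
- bone_folder: Bystander: flat ivory-coloured folder, 20 x 120 x 5 mm, lying across between stopper and bottle. Origin: centre of the underside.
- pen: Bystander: black pen, 140 mm long, lying across behind the bottle and jar. Origin: middle of the underside.
- sponge: Bystander: layered sponge, 55 x 80 x 39 mm, on the left. Origin: centre of the underside.
- scissors: Bystander: scissors with black handles, about 180 mm long, lying on the right. Origin: near the pivot, on the table.
- tape_roll: Bystander: roll of brown paper tape lying flat, 90 mm in diameter, 24 mm high, on the right. Origin: centre of the underside.

How it is judged (in metres and radians):
On the way, in this order (a step that is already met when the one before it is completed fails the run):
1. the stopper is fully home in the glue bottle's neck and let go (horizontal distance between bottle_mouth and stopper below 0.004 m and z of stopper in the frame of bottle between 0.0985 and 0.1055 m and angle between the z axis of stopper and the z axis of bottle, either way round below 0.08 rad and contact force between the fingers and stopper below 0.05 N), for 0.2 s.
2. the clamp's handle is thrown back and its arm stands up clear of the panel (value of joint clamp_arm above 1.1 rad), for 0.2 s.
3. the panel is held clear of the jig (contact force between the fingers and panel above 0.5 N and contact force between panel and jig below 0.02 N and height (world z) of panel above 0.08 m), for 0.1 s.
At the end, for the whole second after the job is handed in: Stopper in the neck: head within 2.5 mm of the rim, centred to 4 mm, in line to 4.6 deg; bottle upright to 3 deg; clamp arm open past 1.1 rad; panel at rest on the grey board, recess up, flat to 2.3 deg and 3 mm, no corner more than 2 mm past its edge (horizontal distance between bottle_mouth and stopper below 0.004 m and z of stopper in the frame of bottle between 0.0985 and 0.1055 m and angle between the z axis of stopper and the z axis of bottle, either way round below 0.08 rad and angle between bottle's own z axis and vertical below 0.05 rad and value of joint clamp_arm above 1.1 rad and z of panel in the frame of grey_board below 0.006 m and angle between panel's own z axis and vertical below 0.04 rad and linear speed of each of panel, bottle below 0.02 m/s and x of panel_corner0 in the frame of grey_board between -0.107 and 0.107 m and y of panel_corner0 in the frame of grey_board between -0.107 and 0.107 m and x of panel_corner1 in the frame of grey_board between -0.107 and 0.107 m and y of panel_corner1 in the frame of grey_board between -0.107 and 0.107 m and x of panel_corner2 in the frame of grey_board between -0.107 and 0.107 m and y of panel_corner2 in the frame of grey_board between -0.107 and 0.107 m and x of panel_corner3 in the frame of grey_board between -0.107 and 0.107 m and y of panel_corner3 in the frame of grey_board between -0.107 and 0.107 m); the robot touches nothing.
It fails at once if the glue bottle is tipped more than 17 degrees (angle between bottle's own z axis and vertical above 0.3 rad).
It fails at once if the panel is dropped or flung (faster than 0.5 m/s while no finger touches it) (linear speed of panel above 0.5 m/s and contact force between the fingers and panel below 0.02 N).
It fails at once if the stopper is dropped or flung (faster than 0.5 m/s while no finger touches it) (linear speed of stopper above 0.5 m/s and contact force between the fingers and stopper below 0.02 N).
It fails at once if another thing on the table is pushed more than 40 mm (distance of any of jar, bone_folder, pen, sponge, scissors, tape_roll from where it was at the start of the episode above 0.04 m).
It also fails if it takes over 72 s, if anything falls off the work surface, if the arm or the gripper's body presses on something with over 40 N, if the wrist force passes 120 N, or if a joint passes its speed limit or range.

## Working session

There is one attempt and no reset: what is moved stays moved. The work goes in short steps, Python scripts to look and compute and a tool call to move; the robot and the scene stay as the last step left them, time stands still between calls to the robot, and variables do not carry over. Pictures are saved under pics/ and viewed, at most 10 in all, crops included, and the job is handed in when it is done.

Besides the shell and the picture viewer there is one more tool, called after "Emit:" as name([rows], argument=value, ...), one row to a line, values as JSON. send_rows: Moves the arm, as the interface text tells. Shifts and turns lie within -1 to 1; 1 stands for 500 mm of shift or 30 degrees of turn. Its arguments: {"type":"object","properties":{"motion":{"type":"array"},"grip_force":{"type":"number"}},"required":["motion"]}

```bash
mkdir -p pics; cat > h.py <<'E'
import numpy as np, cv2
from scipy.spatial.transform import Rotation as R
from workcell import env
def tool():
    s=env.state(); T=np.eye(4); T[:3,:3]=R.from_euler('xyz',s['ee_rot'],degrees=True).as_matrix(); T[:3,3]=s['ee_pos']; return T
def grab(name,save=None):
    T=tool(); f=env.grab_frame(name); im=f['frame']; h,w=im.shape[:2]
    F=h/2/np.tan(np.radians(f['vertical_fov'])/2)
    if name=='wrist': C=T@np.array(f['T_tool_cam'])
    else:
        M=np.eye(4); M[:3,:3]=cv2.Rodrigues(np.array(f['rvec'],float))[0]; M[:3,3]=np.ravel(f['tvec']); C=np.linalg.inv(M)
    c=dict(im=im,F=F,cx=f['cx'],cy=f['cy'],k1=f['k1'],C=C)
    if save: cv2.imwrite('pics/'+save,im[:,:,::-1]); np.savez('pics/'+save[:-4]+'.npz',**c)
    return c
def load(n): return dict(np.load('pics/'+n+'.npz'))
def ray(c,u,v):
    K=np.array([[c['F'],0,c['cx']],[0,c['F'],c['cy']],[0,0,1.]])
    p=cv2.undistortPoints(np.array([[[u,v]]],float),K,np.array([float(c['k1']),0,0,0]))[0,0] if 0 else None
    x=(u-c['cx'])/c['F'];y=(v-c['cy'])/c['F'];a,b=x,y
    for _ in range(30):
        k=1+c['k1']*(a*a+b*b);a,b=x/k,y/k
    d=c['C'][:3,:3]@np.array([a,b,1]);return c['C'][:3,3],d/np.linalg.norm(d)
def onz(c,u,v,z):
    o,d=ray(c,u,v);return o+d*(z-o[2])/d[2]
def onplane(c,u,v,p,n):
    o,d=ray(c,u,v);return o+d*(np.dot(p-o,n)/np.dot(d,n))
def proj(c,P):
    P=np.atleast_2d(P);q=(P-c['C'][:3,3])@c['C'][:3,:3];a=q[:,:2]/q[:,2:];a=a*(1+c['k1']*(a**2).sum(1,keepdims=True))
    return a*c['F']+[c['cx'],c['cy']]
def tri(c1,p1,c2,p2):
    o1,d1=ray(c1,*p1);o2,d2=ray(c2,*p2)
    t=np.linalg.lstsq(np.c_[d1,-d2],o2-o1,rcond=None)[0];a=o1+d1*t[0];b=o2+d2*t[1];return (a+b)/2,np.linalg.norm(a-b)
def goto(pos,rot=None):
    "tool-frame shift in send units, and rotation vector"
    T=tool();d=T[:3,:3].T@(np.array(pos)-T[:3,3]);print('shift',np.round(d/500,4))
    if rot is not None: print('rot',np.round(np.degrees((R.from_matrix(T[:3,:3]).inv()*rot).as_rotvec())/30,4))
E
python3 - <<'E'
from h import *
s=env.state();print(s['ee_rot'],s['gripper_width'],env.grasp_offset)
for n in ['scene','top','wrist']:
    c=grab(n,n+'0.png');print(n,c['C'].round(2).tolist(),c['F'],c['k1'])
E
```

```text
[-1.79897044e+02 -2.76446147e-03  1.64084635e+02] 90.89140680551711 18.8
scene [[-0.46, 0.74, -0.48, 1191.17], [0.89, 0.39, -0.26, 322.43], [-0.0, -0.54, -0.84, 1256.32], [0.0, 0.0, 0.0, 1.0]] 442.68301735343556 0.030674717516569663
top [[0.01, -0.98, 0.21, 272.62], [-1.0, -0.01, 0.0, 5.3], [-0.0, -0.21, -0.98, 1461.75], [0.0, 0.0, 0.0, 1.0]] 367.761953328719 0.027098382930697735
wrist [[0.27, 0.93, 0.24, 88.96], [0.96, -0.27, -0.07, 571.38], [-0.0, 0.25, -0.97, 385.26], [0.0, 0.0, 0.0, 1.0]] 312.07174970243796 -0.03111987480652164
```

View pics/top0.png

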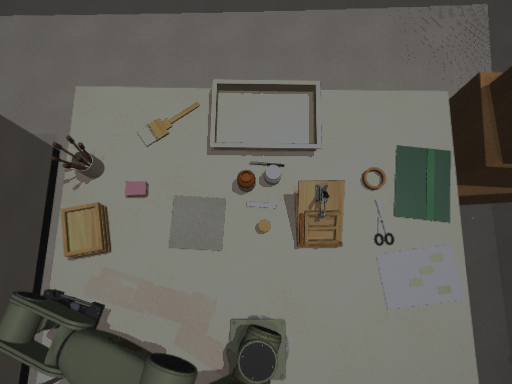

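View pics/scene0.png

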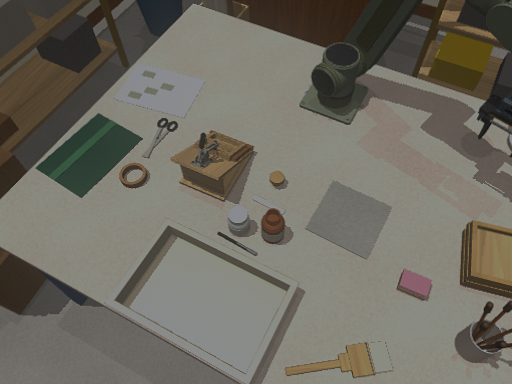

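The top view shows the stopper at (264,226), the bottle at (246,181), the jar at (273,174), the jig at (320,215) with its clamp at (322,195), and the grey board at (198,223). I'll get rough positions from these, then look from near with the wrist camera.

```bash
python3 - <<'E'
from h import *
t=load('top0');s=load('scene0')
for n,u,v,z in [('stopper',264,226,39),('bottle mouth',246,177,125),('jar',273,173,85)]: print(n,onz(t,u,v,z).round(0))
print('stop scene',onz(s,277,177,39).round(),'mouth',onz(s,273,214,125).round())
g=t['im'].astype(int);hsv=cv2.cvtColor(t['im'],cv2.COLOR_RGB2HSV)
m=np.zeros(g.shape[:2],np.uint8)
r=hsv[190:255,160:235];med=hsv[223,198];print(med,hsv[260,180])
m[190:255,160:235]=((abs(r[...,2].astype(int)-med[2])<30))*255
m=cv2.morphologyEx(m,cv2.MORPH_OPEN,np.ones((5,5)))
cs=max(cv2.findContours(m,0,1)[0],key=cv2.contourArea);b=cv2.minAreaRect(cs);bp=cv2.boxPoints(b);print(b)
P=np.array([onz(t,u,v,3) for u,v in bp]);print(P.round(0),P.mean(0).round(1),[np.linalg.norm(P[i]-P[i-1]).round(1) for i in range(4)])
c=t['im'][165:260,225:355];a=s['im'][110:265,160:300]
cv2.imwrite('pics/crop1.png',np.hstack([cv2.resize(c,(410,300),interpolation=2),cv2.resize(a,(380,300) if 0 else (271,300),interpolation=2)])[:,:,::-1])
# target of first wrist look
goto([300,0,330],None)
print(tool().round(3))
E
```

```text
stopper [446. -20.  39.]
bottle mouth [619.  51. 125.]
jar [647. -52.  85.]
stop scene [454. -20.  39.] mouth [627.  52. 125.]
[ 24  12 104] [ 40  12 129]
((197.0, 222.0), (64.0, 74.0), 90.0)
[[591. 403.   3.]
 [595. 103.   3.]
 [339.  96.   3.]
 [335. 385.   3.]] [464.9 246.4   3. ] [np.float64(256.6), np.float64(300.0), np.float64(256.6), np.float64(289.0)]
shift [-0.577  -0.9851 -0.2321]
[[-9.62000e-01  2.74000e-01 -0.00000e+00  1.57570e+02]
 [ 2.74000e-01  9.62000e-01 -1.00000e-03  5.52609e+02]
 [ 0.00000e+00 -1.00000e-03 -1.00000e+00  2.13311e+02]
 [ 0.00000e+00  0.00000e+00  0.00000e+00  1.00000e+00]]
```

View pics/crop1.png

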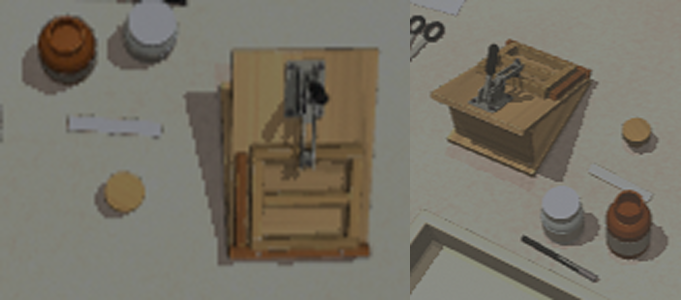

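Now the jig is clearly on the right, with its fence on the left (+y) side. Next I move over the working area for a near view.

Emit:
send_rows([
  {"tx": -0.0743,"ty": -0.0833,"tz": -0.0145,"gripper": -1},
  {"tx": -0.0743,"ty": -0.0833,"tz": -0.0145,"gripper": -1},
  {"tx": -0.0743,"ty": -0.0833,"tz": -0.0145,"gripper": -1},
  {"tx": -0.0743,"ty": -0.0833,"tz": -0.0145,"gripper": -1},
  {"tx": -0.0743,"ty": -0.0833,"tz": -0.0145,"gripper": -1},
  {"tx": -0.0743,"ty": -0.0833,"tz": -0.0145,"gripper": -1},
  {"tx": -0.0743,"ty": -0.0833,"tz": -0.0145,"gripper": -1},
  {"tx": -0.0743,"ty": -0.0833,"tz": -0.0145,"gripper": -1},
  {"tx": -0.0743,"ty": -0.0833,"tz": -0.0145,"gripper": -1},
  {"tx": -0.0743,"ty": -0.0833,"tz": -0.0145,"gripper": -1},
  {"tx": -0.0743,"ty": -0.0833,"tz": -0.0145,"gripper": -1},
  {"tx": -0.0743,"ty": -0.0833,"tz": -0.0145,"gripper": -1},
])

```text
invalid input at $.motion[0]: expected keys tx, ty, tz, rx, ry, rz, gripper
```

Emit:
send_rows([
  {"rz": -0.265},
  {"rz": -0.265},
  {"tx": 0},
])

```text
invalid input at $.motion[0]: expected keys tx, ty, tz, rx, ry, rz, gripper
```

```bash
python3 - <<'E'
from h import *
c=grab('wrist','w1.png');s=env.state();print(s['ee_pos'],s['ee_rot'],s['time_s'],s['force'])
cv2.imwrite('pics/w1b.png',cv2.resize(c['im'],(800,600),interpolation=2)[:,:,::-1])
E
```

```text
[157.60054013 552.68512595 213.45554421] [-1.79940779e+02 -2.30494959e-03  1.64083524e+02] 0.2 [-0.71332554 -0.54024508 -1.07833321]
```

View pics/w1b.png

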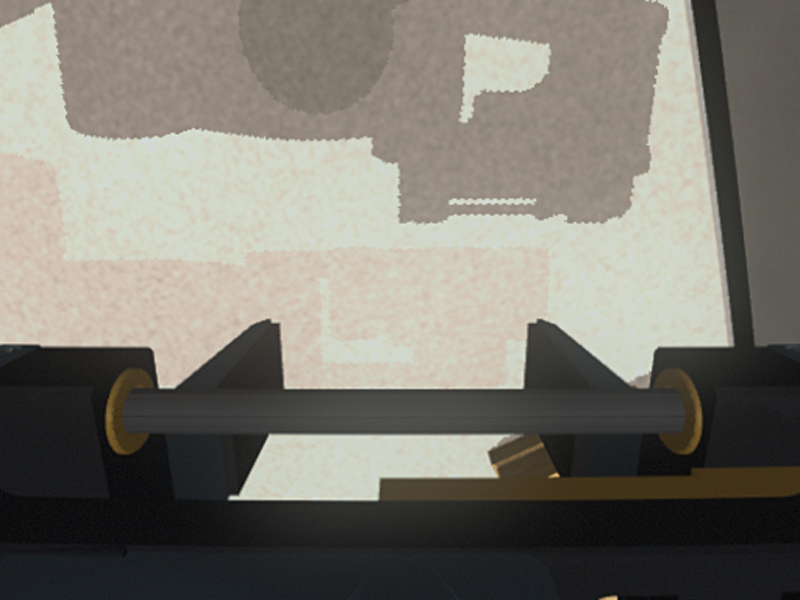

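Rows need every key, and this view still shows the start area, with the gripper filling the lower half. I'll resend the move with full keys.

Emit:
send_rows([
  {"tx": -0.0648,"ty": -0.0861,"tz": -0.0145,"rx": 0,"ry": 0,"rz": 0,"gripper": -1},
  {"tx": -0.0648,"ty": -0.0861,"tz": -0.0145,"rx": 0,"ry": 0,"rz": 0,"gripper": -1},
  {"tx": -0.0648,"ty": -0.0861,"tz": -0.0145,"rx": 0,"ry": 0,"rz": 0,"gripper": -1},
  {"tx": -0.0648,"ty": -0.0861,"tz": -0.0145,"rx": 0,"ry": 0,"rz": 0,"gripper": -1},
  {"tx": -0.0648,"ty": -0.0861,"tz": -0.0145,"rx": 0,"ry": 0,"rz": 0,"gripper": -1},
  {"tx": -0.0648,"ty": -0.0861,"tz": -0.0145,"rx": 0,"ry": 0,"rz": 0,"gripper": -1},
  {"tx": -0.0648,"ty": -0.0861,"tz": -0.0145,"rx": 0,"ry": 0,"rz": 0,"gripper": -1},
  {"tx": -0.0648,"ty": -0.0861,"tz": -0.0145,"rx": 0,"ry": 0,"rz": 0,"gripper": -1},
  {"tx": -0.0648,"ty": -0.0861,"tz": -0.0145,"rx": 0,"ry": 0,"rz": 0,"gripper": -1},
  {"tx": -0.0648,"ty": -0.0861,"tz": -0.0145,"rx": 0,"ry": 0,"rz": 0,"gripper": -1},
  {"tx": -0.0648,"ty": -0.0861,"tz": -0.0145,"rx": 0,"ry": 0,"rz": 0,"gripper": -1},
  {"tx": -0.0648,"ty": -0.0861,"tz": -0.0145,"rx": 0,"ry": 0,"rz": 0,"gripper": -1},
])

```text
time_s: 1.7
ee_pos: [390.1, -52.2, 301.3]
ee_rot: [180.0, 0.0, 164.1]
force: [0.4, 0.7, -0.4]
gripper_width: 91.3
gripper_force: 0.0
```

Emit:
send_rows([
  {"tx": 0,"ty": 0,"tz": 0,"rx": 0,"ry": 0,"rz": -0.265,"gripper": -1},
  {"tx": 0,"ty": 0,"tz": 0,"rx": 0,"ry": 0,"rz": -0.265,"gripper": -1},
  {"tx": 0,"ty": 0,"tz": 0,"rx": 0,"ry": 0,"rz": 0,"gripper": -1},
  {"tx": 0,"ty": 0,"tz": 0,"rx": 0,"ry": 0,"rz": 0,"gripper": -1},
])

```text
time_s: 2.2
ee_pos: [389.8, -50.3, 300.9]
ee_rot: [180.0, -0.0, 179.9]
force: [0.8, 0.2, 1.0]
gripper_width: 91.1
gripper_force: 0.0
```

```bash
python3 - <<'E'
from h import *
c=grab('wrist','w2.png');s=env.state();print(s['ee_pos'],s['ee_rot'],s['time_s'],s['force'])
cv2.imwrite('pics/w2b.png',cv2.resize(c['im'],(800,600),interpolation=2)[:,:,::-1])
E
```

```text
[389.78635846 -50.27788649 300.90668627] [ 1.79996401e+02 -1.28172683e-03  1.79920080e+02] 2.25 [-0.17360229 -0.18454403 -0.80927303]
```

View pics/w2b.png

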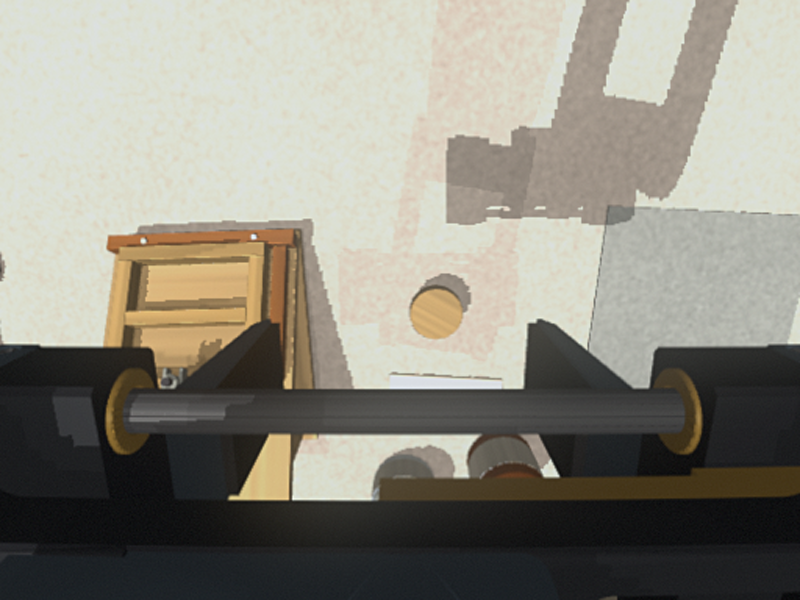

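The near view shows the stopper at (436,312), the jig's low end with the panel at about (185,290), the folder at (445,380) and the grey board's corner at (608,206). I'll measure the stopper head now.

```bash
cat >> h.py <<'E'
def blob(c,m,roi):
    "largest blob of mask in roi (u0,v0,u1,v1): contour"
    z=np.zeros(m.shape,np.uint8);u0,v0,u1,v1=roi;z[v0:v1,u0:u1]=m[v0:v1,u0:u1]
    z=cv2.morphologyEx(z,cv2.MORPH_OPEN,np.ones((3,3)))
    return max(cv2.findContours(z,0,1)[0],key=cv2.contourArea)
def circ(c,k,z):
    P=np.array([onz(c,*q[0],z)[:2] for q in k]);A=np.c_[2*P,np.ones(len(P))]
    s=np.linalg.lstsq(A,(P**2).sum(1),rcond=None)[0];return s[:2],np.sqrt(s[2]+s[:2]@s[:2]),len(P)
E
python3 - <<'E'
from h import *
c=load('w2');hsv=cv2.cvtColor(c['im'],cv2.COLOR_RGB2HSV);print(hsv[200,279])
m=((hsv[...,1]>70)&(hsv[...,2]>120)).astype(np.uint8)*255
k=blob(c,m,(250,175,310,225));print(cv2.minEnclosingCircle(k),cv2.boundingRect(k))
print(circ(c,k,39))
goto([*circ(c,k,39)[0],90])
E
```

```text
[ 18 112 207]
((278.75128173828125, 200.0128173828125), 16.860017776489258) (263, 185, 33, 32)
(array([450.31674631, -21.06456652]), np.float64(23.869940195799522), 93)
shift [-0.121   0.0586  0.4218]
```

Stopper at (450.3, −21.1), measured radius 23.9 against the known 25, which agrees with the top and scene estimates. I'll descend and grip the head with the fingertips just below it, at TCP z of about 21.

Emit:
send_rows([
  {"tx": -0.0242,"ty": 0.0117,"tz": 0.0844,"rx": 0,"ry": 0,"rz": 0,"gripper": -1},
  {"tx": -0.0242,"ty": 0.0117,"tz": 0.0844,"rx": 0,"ry": 0,"rz": 0,"gripper": -1},
  {"tx": -0.0242,"ty": 0.0117,"tz": 0.0844,"rx": 0,"ry": 0,"rz": 0,"gripper": -1},
  {"tx": -0.0242,"ty": 0.0117,"tz": 0.0844,"rx": 0,"ry": 0,"rz": 0,"gripper": -1},
  {"tx": -0.0242,"ty": 0.0117,"tz": 0.0844,"rx": 0,"ry": 0,"rz": 0,"gripper": -1},
  {"tx": 0,"ty": 0,"tz": 0.046,"rx": 0,"ry": 0,"rz": 0,"gripper": -1},
  {"tx": 0,"ty": 0,"tz": 0.046,"rx": 0,"ry": 0,"rz": 0,"gripper": -1},
  {"tx": 0,"ty": 0,"tz": 0.046,"rx": 0,"ry": 0,"rz": 0,"gripper": -1},
  {"tx": 0,"ty": 0,"tz": 0,"rx": 0,"ry": 0,"rz": 0,"gripper": -1},
  {"tx": 0,"ty": 0,"tz": 0,"rx": 0,"ry": 0,"rz": 0,"gripper": -1},
])

```text
time_s: 3.5
ee_pos: [451.1, -21.1, 21.6]
ee_rot: [180.0, 0.1, 180.0]
force: [0.3, -0.7, 1.4]
gripper_width: 91.1
gripper_force: 0.0
```

Emit:
send_rows([
  {"tx": 0,"ty": 0,"tz": 0,"rx": 0,"ry": 0,"rz": 0,"gripper": 1},
  {"tx": 0,"ty": 0,"tz": 0,"rx": 0,"ry": 0,"rz": 0,"gripper": 1},
  {"tx": 0,"ty": 0,"tz": 0,"rx": 0,"ry": 0,"rz": 0,"gripper": 1},
  {"tx": 0,"ty": 0,"tz": 0,"rx": 0,"ry": 0,"rz": 0,"gripper": 1},
  {"tx": 0,"ty": 0,"tz": 0,"rx": 0,"ry": 0,"rz": 0,"gripper": 1},
  {"tx": 0,"ty": 0,"tz": 0,"rx": 0,"ry": 0,"rz": 0,"gripper": 1},
], grip_force=15)

```text
time_s: 4.25
ee_pos: [450.5, -21.2, 21.0]
ee_rot: [180.0, 0.0, 180.0]
force: [-0.0, 0.4, 0.3]
gripper_width: 49.5
gripper_force: 15.0
```

Emit:
send_rows([
  {"tx": 0,"ty": 0,"tz": -0.06,"rx": 0,"ry": 0,"rz": 0,"gripper": 1},
  {"tx": 0,"ty": 0,"tz": -0.12,"rx": 0,"ry": 0,"rz": 0,"gripper": 1},
  {"tx": 0,"ty": 0,"tz": -0.12,"rx": 0,"ry": 0,"rz": 0,"gripper": 1},
  {"tx": 0,"ty": 0,"tz": -0.12,"rx": 0,"ry": 0,"rz": 0,"gripper": 1},
  {"tx": -0.06,"ty": 0,"tz": -0.1,"rx": 0,"ry": 0,"rz": 0,"gripper": 1},
  {"tx": -0.1,"ty": -0.016,"tz": -0.04,"rx": 0,"ry": 0,"rz": 0,"gripper": 1},
  {"tx": -0.1,"ty": -0.016,"tz": 0,"rx": 0,"ry": 0,"rz": 0,"gripper": 1},
  {"tx": -0.1,"ty": -0.016,"tz": 0,"rx": 0,"ry": 0,"rz": 0,"gripper": 1},
  {"tx": -0.1,"ty": -0.016,"tz": 0,"rx": 0,"ry": 0,"rz": 0,"gripper": 1},
  {"tx": -0.1,"ty": -0.016,"tz": 0,"rx": 0,"ry": 0,"rz": 0,"gripper": 1},
  {"tx": 0,"ty": 0,"tz": 0,"rx": 0,"ry": 0,"rz": 0,"gripper": 1},
  {"tx": 0,"ty": 0,"tz": 0,"rx": 0,"ry": 0,"rz": 0,"gripper": 1},
])

```text
time_s: 5.75
ee_pos: [729.9, -61.3, 300.0]
ee_rot: [180.0, -0.1, 180.0]
force: [0.0, -0.2, 0.3]
gripper_width: 49.5
gripper_force: 15.0
```

```bash
python3 - <<'E'
from h import *
c=grab('wrist','w3.png');s=env.state();print(s['ee_pos'],s['ee_rot'],s['time_s'],s['force'],s['gripper_width'])
cv2.imwrite('pics/w3b.png',cv2.resize(c['im'],(800,600),interpolation=2)[:,:,::-1])
E
```

```text
[729.57713642 -61.12133715 301.05377363] [ 1.79986774e+02 -4.28641711e-02  1.79987593e+02] 5.8 [ 0.10806362 -0.20031389 -0.02360722] 49.134287357502636
```

View pics/w3b.png

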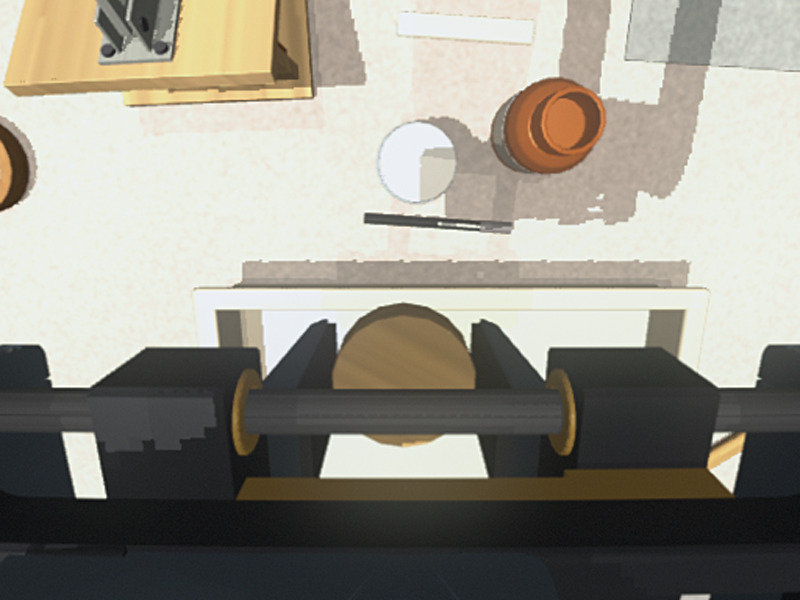

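The view shows the bottle's mouth at about (568,123), the jar's cap at (417,161), the pen at (440,222), and the clamp only partly at (140,25). I'll measure the mouth rim circle from this.

```bash
python3 - <<'E'
from h import *
c=load('w3');im=c['im'];u0,v0=310,40;k=6
crop=cv2.resize(im[v0:v0+75,u0:u0+85],None,fx=k,fy=k,interpolation=cv2.INTER_CUBIC)
hsv=cv2.cvtColor(im,cv2.COLOR_RGB2HSV)
print('row79',[(u,*im[79,u]) for u in range(318,394,3)])
g=cv2.GaussianBlur(crop[...,0],(0,0),3)
for lo,hi in [(15,19.5),(19.5,26)]:
    H=cv2.HoughCircles(g,cv2.HOUGH_GRADIENT_ALT,1.5,30,param1=100,param2=.6,minRadius=int(lo*k),maxRadius=int(hi*k))
    if H is not None:
        for x,y,r in H[0][:4]:
            p=onz(c,(x+.5)/k-.5+u0,(y+.5)/k-.5+v0,125);q=onz(c,(x+r+.5)/k-.5+u0,(y+.5)/k-.5+v0,125);print(lo,p.round(1),np.linalg.norm(p-q).round(1))
m=((hsv[...,0]<20)&(hsv[...,1]>130)).astype(np.uint8)*255
kk=blob(c,m,(310,40,395,115));print(cv2.boundingRect(kk))
# jar cap check
mj=((hsv[...,1]<40)&(hsv[...,2]>225)).astype(np.uint8)*255
cv2.imwrite('pics/rim.png',crop[:,:,::-1])
E
```

```text
row79 [(318, np.uint8(133), np.uint8(127), np.uint8(114)), (321, np.uint8(139), np.uint8(136), np.uint8(127)), (324, np.uint8(106), np.uint8(76), np.uint8(58)), (327, np.uint8(136), np.uint8(90), np.uint8(62)), (330, np.uint8(152), np.uint8(95), np.uint8(62)), (333, np.uint8(171), np.uint8(104), np.uint8(63)), (336, np.uint8(172), np.uint8(102), np.uint8(59)), (339, np.uint8(164), np.uint8(106), np.uint8(67)), (342, np.uint8(120), np.uint8(79), np.uint8(58)), (345, np.uint8(121), np.uint8(80), np.uint8(56)), (348, np.uint8(203), np.uint8(121), np.uint8(66)), (351, np.uint8(203), np.uint8(124), np.uint8(70)), (354, np.uint8(202), np.uint8(124), np.uint8(70)), (357, np.uint8(199), np.uint8(121), np.uint8(67)), (360, np.uint8(201), np.uint8(122), np.uint8(69)), (363, np.uint8(200), np.uint8(121), np.uint8(69)), (366, np.uint8(198), np.uint8(120), np.uint8(66)), (369, np.uint8(195), np.uint8(118), np.uint8(64)), (372, np.uint8(199), np.uint8(120), np.uint8(67)), (375, np.uint8(114), np.uint8(75), np.uint8(53)), (378, np.uint8(108), np.uint8(71), np.uint8(51)), (381, np.uint8(106), np.uint8(72), np.uint8(53)), (384, np.uint8(178), np.uint8(115), np.uint8(73)), (387, np.uint8(181), np.uint8(139), np.uint8(112)), (390, np.uint8(180), np.uint8(166), np.uint8(153)), (393, np.uint8(187), np.uint8(172), np.uint8(158))]
15 [630.3  42.5 125. ] 19.4
19.5 [627.9  52.5 125. ] 21.7
(325, 51, 62, 60)
```

View pics/rim.png

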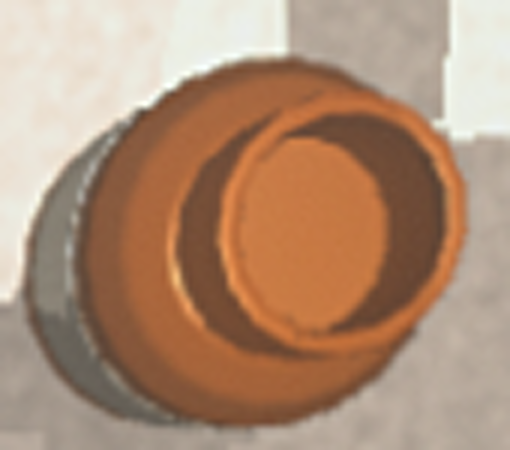

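The crop shows the mouth rim's outer edge: left 218, right 466, top 93, bottom 353 (crop pixels). I'll cast these edge points onto z=125, and check the held stopper's offset from the TCP.

```bash
python3 - <<'E'
from h import *
c=load('w3');im=c['im']
f=lambda x,y:((x+.5)/6-.5+310,(y+.5)/6-.5+40)
k=np.array([[f(*p)] for p in [(218,228),(466,217),(338,93),(330,353),(430,120),(432,320),(250,130),(245,310)]])
print('rim',circ(c,k,125),[onz(c,*q[0],125)[:2].round(1).tolist() for q in k])
hsv=cv2.cvtColor(im,cv2.COLOR_RGB2HSV);print(hsv[215,258])
m=((hsv[...,0]>8)&(hsv[...,0]<25)&(hsv[...,1]>80)&(hsv[...,2]>70)).astype(np.uint8)*255
b=blob(c,m,(205,185,312,245));b=b[b[:,0,1]<230];print(cv2.boundingRect(b))
T=tool();s,r,n=circ(c,b,T[2,3]+18);print('held',s-T[:2,3],r,n)
E
```

```text
rim (array([627.04066696,  53.15409848]), np.float64(22.452274943392638), 8) [[627.8, 30.9], [625.6, 74.9], [605.3, 50.5], [649.0, 52.5], [609.5, 67.1], [643.2, 70.4], [611.4, 35.5], [641.7, 36.7]]
[ 19 103 134]
(216, 201, 86, 29)
held [ 0.22937669 -0.73552866] 24.395784218842923 99
```

Mouth at (627.0, 53.2), measured radius 22.45 against 22.5. I'll hover above it with the cork's bottom at z of about 155.

Emit:
send_rows([
  {"tx": 0.041,"ty": 0.0456,"tz": 0.03,"rx": 0,"ry": 0,"rz": 0,"gripper": 1},
  {"tx": 0.041,"ty": 0.0456,"tz": 0.03,"rx": 0,"ry": 0,"rz": 0,"gripper": 1},
  {"tx": 0.041,"ty": 0.0456,"tz": 0.03,"rx": 0,"ry": 0,"rz": 0,"gripper": 1},
  {"tx": 0.041,"ty": 0.0456,"tz": 0.03,"rx": 0,"ry": 0,"rz": 0,"gripper": 1},
  {"tx": 0.041,"ty": 0.0456,"tz": 0.03,"rx": 0,"ry": 0,"rz": 0,"gripper": 1},
  {"tx": 0,"ty": 0,"tz": 0.05,"rx": 0,"ry": 0,"rz": 0,"gripper": 1},
  {"tx": 0,"ty": 0,"tz": 0.05,"rx": 0,"ry": 0,"rz": 0,"gripper": 1},
  {"tx": 0,"ty": 0,"tz": 0,"rx": 0,"ry": 0,"rz": 0,"gripper": 1},
  {"tx": 0,"ty": 0,"tz": 0,"rx": 0,"ry": 0,"rz": 0,"gripper": 1},
])

```text
time_s: 6.92
ee_pos: [628.1, 52.8, 177.8]
ee_rot: [180.0, 0.2, 180.0]
force: [0.5, 0.2, 0.2]
gripper_width: 49.0
gripper_force: 15.0
```

```bash
python3 - <<'E'
from h import *
goto([627,53,150]);s=env.state();print(s['force'],s['ee_pos'])
c=grab('scene','s2.png');g=grab('top','t2.png')
cv2.imwrite('pics/hov.png',np.hstack([cv2.resize(c['im'][150:260,220:320],(400,440),interpolation=2),cv2.resize(g['im'][130:230,205:295],(396,440),interpolation=2)])[:,:,::-1])
E
```

```text
shift [0.0023 0.0005 0.0557]
[0.46142258 0.23427962 0.16755539] [628.07993934  52.75931962 177.84756931]
```

Emit:
send_rows([
  {"tx": 0.001,"ty": 0.0005,"tz": 0.025,"rx": 0,"ry": 0,"rz": 0,"gripper": 1},
  {"tx": 0.001,"ty": 0,"tz": 0.025,"rx": 0,"ry": 0,"rz": 0,"gripper": 1},
  {"tx": 0,"ty": 0,"tz": 0.02,"rx": 0,"ry": 0,"rz": 0,"gripper": 1},
  {"tx": 0,"ty": 0,"tz": 0,"rx": 0,"ry": 0,"rz": 0,"gripper": 1},
  {"tx": 0,"ty": 0,"tz": 0,"rx": 0,"ry": 0,"rz": 0,"gripper": 1},
])

```text
time_s: 7.65
ee_pos: [627.2, 53.0, 141.0]
ee_rot: [180.0, 0.0, 180.0]
force: [0.4, 0.0, -0.7]
gripper_width: 48.9
gripper_force: 15.0
```

Emit:
send_rows([
  {"tx": 0,"ty": 0,"tz": 0.01,"rx": 0,"ry": 0,"rz": 0,"gripper": 1},
  {"tx": 0,"ty": 0,"tz": 0.01,"rx": 0,"ry": 0,"rz": 0,"gripper": 1},
  {"tx": 0,"ty": 0,"tz": 0.01,"rx": 0,"ry": 0,"rz": 0,"gripper": 1},
  {"tx": 0,"ty": 0,"tz": 0,"rx": 0,"ry": 0,"rz": 0,"gripper": 1},
  {"tx": 0,"ty": 0,"tz": 0,"rx": 0,"ry": 0,"rz": 0,"gripper": 1},
])

```text
time_s: 8.28
ee_pos: [627.0, 53.0, 126.0]
ee_rot: [180.0, 0.0, 180.0]
force: [-0.3, 0.0, 0.4]
gripper_width: 49.0
gripper_force: 15.0
```

Emit:
send_rows([
  {"tx": 0,"ty": 0,"tz": 0.003,"rx": 0,"ry": 0,"rz": 0,"gripper": 1},
  {"tx": 0,"ty": 0,"tz": 0.002,"rx": 0,"ry": 0,"rz": 0,"gripper": 1},
  {"tx": 0,"ty": 0,"tz": 0,"rx": 0,"ry": 0,"rz": 0,"gripper": 1},
  {"tx": 0,"ty": 0,"tz": 0,"rx": 0,"ry": 0,"rz": 0,"gripper": 1},
])

```text
time_s: 8.78
ee_pos: [627.1, 53.0, 124.1]
ee_rot: [180.0, 0.0, 180.0]
force: [-1.7, -0.4, 5.1]
gripper_width: 49.4
gripper_force: 15.0
```

Upward force of 5 N at TCP z=124.1, exactly the height for fully home. I'll release, then lift and move to look over the jig.

Emit:
send_rows([
  {"tx": 0,"ty": 0,"tz": 0,"rx": 0,"ry": 0,"rz": 0,"gripper": -1},
  {"tx": 0,"ty": 0,"tz": 0,"rx": 0,"ry": 0,"rz": 0,"gripper": -1},
  {"tx": 0,"ty": 0,"tz": 0,"rx": 0,"ry": 0,"rz": 0,"gripper": -1},
  {"tx": 0,"ty": 0,"tz": 0,"rx": 0,"ry": 0,"rz": 0,"gripper": -1},
  {"tx": 0,"ty": 0,"tz": 0,"rx": 0,"ry": 0,"rz": 0,"gripper": -1},
  {"tx": 0,"ty": 0,"tz": -0.08,"rx": 0,"ry": 0,"rz": 0,"gripper": -1},
  {"tx": 0,"ty": 0,"tz": -0.12,"rx": 0,"ry": 0,"rz": 0,"gripper": -1},
])

```text
time_s: 9.65
ee_pos: [625.8, 52.9, 222.5]
ee_rot: [-180.0, -0.3, 180.0]
force: [1.1, 0.5, 0.4]
gripper_width: 91.3
gripper_force: 0.0
```

Emit:
send_rows([
  {"tx": 0,"ty": 0,"tz": -0.12,"rx": 0,"ry": 0,"rz": 0,"gripper": -1},
  {"tx": 0.006,"ty": -0.06,"tz": -0.1,"rx": 0,"ry": 0,"rz": 0,"gripper": -1},
  {"tx": 0.006,"ty": -0.08,"tz": -0.08,"rx": 0,"ry": 0,"rz": 0,"gripper": -1},
  {"tx": 0.006,"ty": -0.1,"tz": -0.05,"rx": 0,"ry": 0,"rz": 0,"gripper": -1},
  {"tx": 0.006,"ty": -0.1,"tz": 0,"rx": 0,"ry": 0,"rz": 0,"gripper": -1},
  {"tx": 0.006,"ty": -0.1,"tz": 0,"rx": 0,"ry": 0,"rz": 0,"gripper": -1},
  {"tx": 0.004,"ty": -0.066,"tz": 0,"rx": 0,"ry": 0,"rz": 0,"gripper": -1},
  {"tx": 0,"ty": 0,"tz": 0,"rx": 0,"ry": 0,"rz": 0,"gripper": -1},
  {"tx": 0,"ty": 0,"tz": 0,"rx": 0,"ry": 0,"rz": 0,"gripper": -1},
])

```text
time_s: 10.78
ee_pos: [609.9, -199.4, 398.4]
ee_rot: [179.9, 0.0, 180.0]
force: [0.4, 0.8, 0.4]
gripper_width: 91.0
gripper_force: 0.0
```

```bash
python3 - <<'E'
from h import *
c=grab('wrist','w4.png');s=env.state();print(s['ee_pos'],s['ee_rot'],s['time_s'],s['qpos'])
t=grab('top','t4.png')
cv2.imwrite('pics/w4b.png',cv2.resize(c['im'][:270],(796,420),interpolation=2)[:,:,::-1])
E
```

```text
[ 609.96340466 -198.95849606  398.51846955] [ 1.79959127e+02  8.78941316e-03 -1.79953736e+02] 10.825 [-1.91140906e+01  2.24943000e+01  5.75730893e+01  4.21259422e-02
  9.99377207e+01 -1.09153089e+02]
```

View pics/w4b.png

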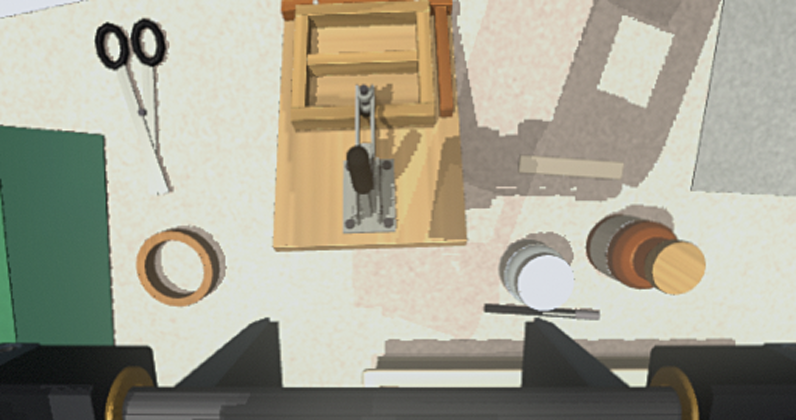

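The view shows the stopper seated in the bottle at (665,262), the panel around (362,65), the arm running (365,90)–(365,190), the black grip at (360,170), and the board's high edge from (273,248) to (467,243). Next I triangulate the grip and get the jig frame.

```bash
python3 - <<'E'
from h import *
w=load('w4');t=load('t4');s=load('scene0');t0=load('top0')
def blk(c,roi,th):
    m=(c['im'].max(2)<th).astype(np.uint8)*255
    z=np.zeros_like(m);u0,v0,u1,v1=roi;z[v0:v1,u0:u1]=m[v0:v1,u0:u1]
    n,l,st,ce=cv2.connectedComponentsWithStats(z);i=1+np.argmax(st[1:,4]);
    q=np.argwhere(l==i)[:,::-1].astype(float);mu=q.mean(0);e=np.linalg.svd(q-mu,full_matrices=False)[2][0];pr=(q-mu)@e
    print(st[i],mu.round(1),'ends',(mu+e*pr.min()).round(1),(mu+e*pr.max()).round(1));return mu
a=blk(w,(215,85,250,135),75);
b=blk(s,(180,120,225,165),60);d=blk(t0,(310,180,335,210),45)
for A,p,B,q in [(w,a,s,b),(w,a,t0,d),(s,b,t0,d)]: 
    P,e=tri(A,p,B,q);print('grip',P.round(1),'gap',round(e,1))
k=1.5547
L=onz(w,273.5/k,248/k,151);Rr=onz(w,467/k,243.5/k,151);print('high edge',L.round(1),Rr.round(1),np.linalg.norm(L-Rr),'yaw',np.degrees(np.arctan2(-(Rr-L)[0],(Rr-L)[1])))
# arm tip (spindle) and base plate pixels on likely heights
for n,u,v,z in [('spindle',364,90,95),('plateL',344,232,150),('plateR',396,232,150)]: print(n,onz(w,u/k,v/k,z).round(1))
E
```

```text
[223  94  17  31 375] [231.4 108.9] ends [228.1  94.2] [234.7 123.8]
[199 133   7  16  70] [202.2 140.5] ends [203.4 132.9] [201. 148.]
[322 189   7   9  32] [325.1 193.8] ends [322.1 189. ] [327. 197.]
grip [ 541.2 -230.8  207.9] gap 1.5
grip [ 541.2 -229.7  204.7] gap 1.7
grip [ 541.4 -229.7  208.1] gap 3.0
high edge [ 607.7 -311.7  151. ] [ 603.9 -142.7  151. ] 169.0291258282083 yaw 1.3018368098113544
spindle [ 470.5 -234.1   95. ]
plateL [ 593.9 -249.7  150. ]
plateR [ 594.  -204.6  150. ]
```

Grip triangulates to (541, −230, 207) with gaps of 3 mm or less, and the board edge measures 169 mm against 170. That puts the hinge at about (574, −230, 151). I'll go to the robot's side of the handle with fingers closed, at TCP z of about 203.

Emit:
send_rows([
  {"tx": 0.0625,"ty": -0.0158,"tz": 0.04,"rx": 0,"ry": 0,"rz": 0,"gripper": 1},
  {"tx": 0.0625,"ty": -0.0158,"tz": 0.04,"rx": 0,"ry": 0,"rz": 0,"gripper": 1},
  {"tx": 0.0625,"ty": -0.0158,"tz": 0.04,"rx": 0,"ry": 0,"rz": 0,"gripper": 1},
  {"tx": 0.0625,"ty": -0.0158,"tz": 0.04,"rx": 0,"ry": 0,"rz": 0,"gripper": 1},
  {"tx": 0,"ty": 0,"tz": 0.075,"rx": 0,"ry": 0,"rz": 0,"gripper": 1},
  {"tx": 0,"ty": 0,"tz": 0.08,"rx": 0,"ry": 0,"rz": 0,"gripper": 1},
  {"tx": 0,"ty": 0,"tz": 0.075,"rx": 0,"ry": 0,"rz": 0,"gripper": 1},
  {"tx": 0,"ty": 0,"tz": 0,"rx": 0,"ry": 0,"rz": 0,"gripper": 1},
  {"tx": 0,"ty": 0,"tz": 0,"rx": 0,"ry": 0,"rz": 0,"gripper": 1},
  {"tx": 0,"ty": 0,"tz": 0,"rx": 0,"ry": 0,"rz": 0,"gripper": 1},
])

```text
time_s: 12.12
ee_pos: [486.0, -231.8, 205.4]
ee_rot: [-179.9, 0.2, -180.0]
force: [-0.2, -0.0, -0.3]
gripper_width: 0.3
gripper_force: 0.0
```

Emit:
send_rows([
  {"tx": -0.02,"ty": 0,"tz": 0.002,"rx": 0,"ry": 0,"rz": 0,"gripper": 1},
  {"tx": -0.02,"ty": 0,"tz": 0,"rx": 0,"ry": 0,"rz": 0,"gripper": 1},
  {"tx": -0.02,"ty": 0,"tz": 0,"rx": 0,"ry": 0,"rz": 0,"gripper": 1},
  {"tx": -0.02,"ty": 0,"tz": 0,"rx": 0,"ry": 0,"rz": 0,"gripper": 1},
  {"tx": -0.02,"ty": 0.001,"tz": 0,"rx": 0,"ry": 0,"rz": 0,"gripper": 1},
  {"tx": -0.02,"ty": 0.001,"tz": 0,"rx": 0,"ry": 0,"rz": 0,"gripper": 1},
  {"tx": -0.02,"ty": 0.001,"tz": 0,"rx": 0,"ry": 0,"rz": 0,"gripper": 1},
])

```text
time_s: 13.0
ee_pos: [555.2, -230.1, 202.4]
ee_rot: [-180.0, -0.0, 180.0]
force: [-4.5, 0.5, 4.3]
gripper_width: 0.2
gripper_force: 2.2
```

Emit:
send_rows([
  {"tx": -0.02,"ty": 0,"tz": 0,"rx": 0,"ry": 0,"rz": 0,"gripper": 1},
  {"tx": -0.02,"ty": 0,"tz": 0,"rx": 0,"ry": 0,"rz": 0,"gripper": 1},
  {"tx": -0.01,"ty": 0,"tz": 0,"rx": 0,"ry": 0,"rz": 0,"gripper": 1},
  {"tx": 0,"ty": 0,"tz": 0,"rx": 0,"ry": 0,"rz": 0,"gripper": 1},
])

```text
time_s: 13.5
ee_pos: [580.8, -230.2, 202.2]
ee_rot: [-180.0, 0.1, 180.0]
force: [-1.9, 0.6, -0.7]
gripper_width: 0.4
gripper_force: 0.5
```

Emit:
send_rows([
  {"tx": -0.008,"ty": 0,"tz": 0,"rx": 0,"ry": 0,"rz": 0,"gripper": 1},
  {"tx": -0.008,"ty": 0,"tz": 0,"rx": 0,"ry": 0,"rz": 0,"gripper": 1},
  {"tx": -0.008,"ty": 0,"tz": 0,"rx": 0,"ry": 0,"rz": 0,"gripper": 1},
  {"tx": -0.006,"ty": 0,"tz": 0,"rx": 0,"ry": 0,"rz": 0,"gripper": 1},
  {"tx": 0,"ty": 0,"tz": 0,"rx": 0,"ry": 0,"rz": 0,"gripper": 1},
])

```text
time_s: 14.12
ee_pos: [595.6, -230.3, 202.6]
ee_rot: [-180.0, 0.1, 180.0]
force: [-1.4, -0.2, 0.4]
gripper_width: 0.3
gripper_force: 0.6
```

```bash
python3 - <<'E'
from h import *
s=env.state();print(s['ee_pos'],s['force'])
w=grab('wrist','w5.png');t=grab('top','t5.png');c=grab('scene','s5.png')
for c,r in [(t,(300,170,360,225)),(c,(160,110,260,200))]:
    pass
E
```

```text
[ 595.58577811 -230.26237976  202.607962  ] [-1.44973187 -0.23507061  0.38388574]
```

Emit:
send_rows([
  {"tx": -0.006,"ty": 0,"tz": 0,"rx": 0,"ry": 0,"rz": 0,"gripper": 1},
  {"tx": -0.006,"ty": 0,"tz": 0,"rx": 0,"ry": 0,"rz": 0,"gripper": 1},
  {"tx": 0,"ty": 0,"tz": 0,"rx": 0,"ry": 0,"rz": 0,"gripper": 1},
])

```text
time_s: 14.65
ee_pos: [601.2, -230.1, 202.4]
ee_rot: [180.0, 0.0, 180.0]
force: [-1.9, 0.5, 1.2]
gripper_width: 0.2
gripper_force: 0.7
```

Emit:
send_rows([
  {"tx": -0.006,"ty": 0,"tz": 0,"rx": 0,"ry": 0,"rz": 0,"gripper": 1},
  {"tx": -0.004,"ty": 0,"tz": 0,"rx": 0,"ry": 0,"rz": 0,"gripper": 1},
  {"tx": 0,"ty": 0,"tz": 0,"rx": 0,"ry": 0,"rz": 0,"gripper": 1},
])

```text
time_s: 15.02
ee_pos: [604.1, -230.1, 202.2]
ee_rot: [180.0, -0.3, 180.0]
force: [-6.8, 1.2, 3.1]
gripper_width: 0.3
gripper_force: 3.1
```

The force rises to 7 N at the stop, so the handle is fully back. I'll retreat up to a view over the panel.

Emit:
send_rows([
  {"tx": 0.012,"ty": 0,"tz": -0.01,"rx": 0,"ry": 0,"rz": 0,"gripper": 1},
  {"tx": 0,"ty": 0,"tz": -0.1,"rx": 0,"ry": 0,"rz": 0,"gripper": 1},
  {"tx": 0,"ty": 0,"tz": -0.1,"rx": 0,"ry": 0,"rz": 0,"gripper": 0},
  {"tx": 0.03,"ty": 0,"tz": -0.1,"rx": 0,"ry": 0,"rz": 0,"gripper": 0},
  {"tx": 0.03,"ty": 0,"tz": -0.09,"rx": 0,"ry": 0,"rz": 0,"gripper": 0},
  {"tx": 0.02,"ty": 0,"tz": 0,"rx": 0,"ry": 0,"rz": 0,"gripper": 0},
  {"tx": 0,"ty": 0,"tz": 0,"rx": 0,"ry": 0,"rz": 0,"gripper": 0},
  {"tx": 0,"ty": 0,"tz": 0,"rx": 0,"ry": 0,"rz": 0,"gripper": 0},
])

```text
time_s: 16.02
ee_pos: [560.0, -230.0, 400.8]
ee_rot: [179.9, -0.1, 180.0]
force: [-0.2, -0.4, -0.0]
gripper_width: 45.4
gripper_force: 0.0
```

```bash
python3 - <<'E'
from h import *
w=grab('wrist','w6.png');s=env.state();print(s['ee_pos'],s['ee_rot'],s['time_s'],s['gripper_width'])
t=grab('top','t6.png');c=grab('scene','s6.png')
a=cv2.resize(w['im'][0:200,130:330],(560,560),interpolation=2);b=cv2.resize(c['im'][110:200,160:260],(236,212),interpolation=2);d=cv2.resize(t['im'][170:255,290:360],(236,287),interpolation=2)
o=np.zeros((560,796,3),np.uint8);o[:,:560]=a;o[:212,560:]=b;o[230:517,560:]=d
cv2.imwrite('pics/p6.png',o[:,:,::-1])
E
```

```text
[ 560.08813086 -229.97134968  400.73095454] [ 1.79927773e+02 -1.21634803e-01  1.79996326e+02] 16.075 45.53911541825727
```

View pics/p6.png

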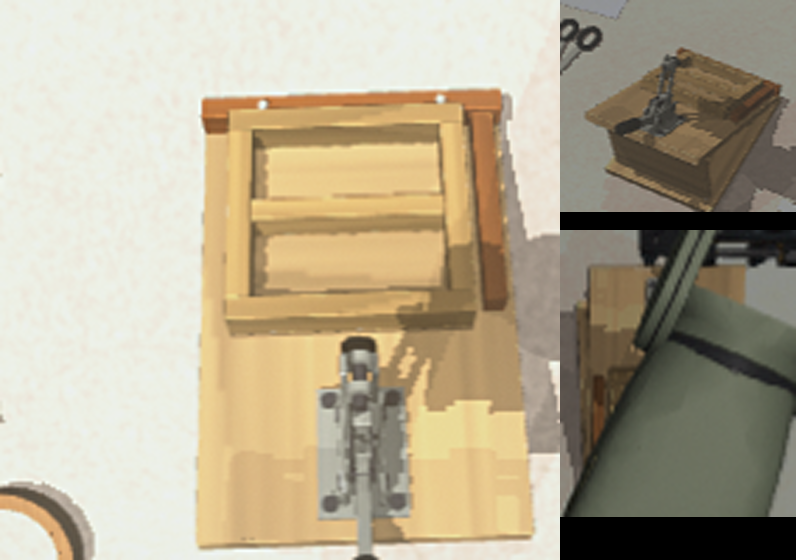

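The view shows the arm standing up at (360,350), seen end-on, and the handle thrown back. The panel's top-face corners are about (230,111), (461,104), (475,313) and (226,318), with the brace at y of about 207. I'll cast these onto the panel's top plane.

```bash
cat > pan.py <<'E'
from h import *
w=load('w6');k=2.8
yaw=np.radians(1.3);n=np.array([-.5*np.cos(yaw),-.5*np.sin(yaw),np.sqrt(.75)])
p0=np.array([451.6,-231,62])+20*n
f=lambda x,y:onplane(w,(x+.5)/k-.5+130,(y+.5)/k-.5,p0,n)
E
python3 - <<'E'
from pan import *
c=[f(*q) for q in [(230,111),(461,104),(475,313),(226,318)]]
print(np.round(c,1),[np.linalg.norm(c[i]-c[i-1]).round(1) for i in range(4)],'centre',np.mean(c,0).round(1))
ydir=(c[1]-c[0]+c[2]-c[3]);ydir/=np.linalg.norm(ydir);xd=c[3]-c[0]+c[2]-c[1];xd/=np.linalg.norm(xd);print('y',ydir,'x',xd)
b=[f(*q) for q in [(253,200),(443,195),(443,214.5),(253,219)]];print('brace',np.round(b,1),np.mean(b,0).round(1))
print('arm tip px -> at z',[f(350,340).round(1)])
# grey board corners
L=load('w2');g=load('top0')
for nm in ['w4','w3','w2']:
    c=load(nm);hsv=cv2.cvtColor(c['im'],cv2.COLOR_RGB2HSV)
print('w4',[onz(load('w4'),u/1.5547,v/1.5547,3).round(1).tolist() for u,v in [(691,190),(716,10),(796,196)]])
print('w2',[onz(load('w2'),u/1.5625,v/1.5625,3).round(1).tolist() for u,v in [(608,206),(798,215),(590,345)]])
print('w3',[onz(load('w3'),u/1.5625,v/1.5625,3).round(1).tolist() for u,v in [(625,59),(800,72)]])
E
```

```text
[[ 385.  -302.6   45.7]
 [ 381.4 -173.7   45.3]
 [ 494.4 -171.   110.6]
 [ 496.9 -299.3  110.3]] [np.float64(129.2), np.float64(129.0), np.float64(130.6), np.float64(128.4)] centre [ 439.4 -236.6   78. ]
y [-2.37577295e-02  9.99717554e-01 -6.18162472e-04] x [0.86571699 0.02317787 0.49999688]
brace [[ 435.5 -287.7   75. ]
 [ 432.9 -185.4   74.9]
 [ 443.5 -185.8   81. ]
 [ 445.7 -287.3   81. ]] [ 439.4 -236.6   78. ]
arm tip px -> at z [array([ 507.8, -235.3,  117.5])]
w4 [[563.8, 136.3, 3.0], [373.6, 137.7, 3.0], [569.6, 264.1, 3.0]]
w2 [[354.4, 144.9, 3.0], [362.1, 334.4, 3.0], [495.7, 140.9, 3.0]]
w3 [[563.2, 136.5, 3.0], [571.2, 300.1, 3.0]]
```

Panel sides measure 128–131 mm and the yaw is 1.35°, which agrees with the jig. The grey board is centred at about (463.6, 245.5). Now I work out the grasp pose on the middle brace and the clearance to the raised arm.

```bash
cat > tgt.py <<'E'
from h import *
yaw=np.radians(1.35);xp=np.array([np.cos(yaw)*.8660,np.sin(yaw)*.8660,.5]);yp=np.array([-np.sin(yaw),np.cos(yaw),0]);n=np.cross(xp,yp)
top=np.array([439.4,-236.6,78]);RG=R.from_matrix(np.c_[yp,xp,-n])
E
python3 - <<'E'
from tgt import *
w=load('w6');s=load('s6')
P,e=tri(w,(258.6,123),s,(205.8,136));print('arm tip',P.round(1),e.round(1),'panel frame',[(P-top)@xp,(P-top)@yp,(P-top)@n+20])
goto(top+75*n,RG);T=tool()
v=(R.from_matrix(T[:3,:3]).inv()*RG).as_rotvec();print(np.degrees(np.linalg.norm(v)))
d=RG.as_matrix().T@(top+75*n-T[:3,3]);print('shift after rot',(d/500).round(4),(d))
E
```

```text
arm tip [ 510.  -234.   194.3] 10.2 panel frame [np.float64(119.31693098977506), np.float64(0.9604017239008067), np.float64(85.44016318818854)]
shift [ 0.3155 -0.0155  0.5167]
rot [-0.7917 -0.7764  2.8802]
92.58975248040669
shift after rot [-0.0075 -0.5324  0.2886] [  -3.74716307 -266.18870165  144.30577785]
```

The arm tip stands at about 119 mm up the slope from the panel's middle. The gripper body reaches 89 mm, so there is room. I'll turn the tool square to the slope, then approach.

Emit:
send_rows([
  {"tx": 0,"ty": 0,"tz": 0,"rx": -0.0792,"ry": -0.0776,"rz": 0.288,"gripper": 0},
  {"tx": 0,"ty": 0,"tz": 0,"rx": -0.0792,"ry": -0.0776,"rz": 0.288,"gripper": 0},
  {"tx": 0,"ty": 0,"tz": 0,"rx": -0.0792,"ry": -0.0776,"rz": 0.288,"gripper": 0},
  {"tx": 0,"ty": 0,"tz": 0,"rx": -0.0792,"ry": -0.0776,"rz": 0.288,"gripper": 0},
  {"tx": 0,"ty": 0,"tz": 0,"rx": -0.0792,"ry": -0.0776,"rz": 0.288,"gripper": 0},
  {"tx": 0,"ty": 0,"tz": 0,"rx": -0.0792,"ry": -0.0776,"rz": 0.288,"gripper": 0},
  {"tx": 0,"ty": 0,"tz": 0,"rx": -0.0792,"ry": -0.0776,"rz": 0.288,"gripper": 0},
  {"tx": 0,"ty": 0,"tz": 0,"rx": -0.0792,"ry": -0.0776,"rz": 0.288,"gripper": 0},
  {"tx": 0,"ty": 0,"tz": 0,"rx": -0.0792,"ry": -0.0776,"rz": 0.288,"gripper": 0},
  {"tx": 0,"ty": 0,"tz": 0,"rx": -0.0792,"ry": -0.0776,"rz": 0.288,"gripper": 0},
  {"tx": 0,"ty": 0,"tz": 0,"rx": 0,"ry": 0,"rz": 0,"gripper": 0},
  {"tx": 0,"ty": 0,"tz": 0,"rx": 0,"ry": 0,"rz": 0,"gripper": 0},
])

```text
time_s: 17.68
ee_pos: [560.2, -230.2, 402.3]
ee_rot: [149.9, 0.1, 91.5]
force: [-0.5, 1.0, 0.0]
gripper_width: 45.7
gripper_force: 0.0
```

```bash
python3 - <<'E'
from tgt import *
goto(top+75*n,RG);print(env.state()['qpos'],env.state()['ee_pos'])
E
```

```text
shift [-0.0056 -0.5341  0.2901]
rot [0.0024 0.0005 0.0049]
[-32.28839489   3.91605333  87.83581942  18.02869894  63.66635955
 -38.29419197] [ 560.17115467 -230.22849683  402.30470875]
```

Emit:
send_rows([
  {"tx": -0.001,"ty": -0.089,"tz": 0.0483,"rx": 0,"ry": 0,"rz": 0,"gripper": 0},
  {"tx": -0.001,"ty": -0.089,"tz": 0.0483,"rx": 0,"ry": 0,"rz": 0,"gripper": 0},
  {"tx": -0.001,"ty": -0.089,"tz": 0.0483,"rx": 0,"ry": 0,"rz": 0,"gripper": 0},
  {"tx": -0.001,"ty": -0.089,"tz": 0.0483,"rx": 0,"ry": 0,"rz": 0,"gripper": 0},
  {"tx": -0.001,"ty": -0.089,"tz": 0.0483,"rx": 0,"ry": 0,"rz": 0,"gripper": 0},
  {"tx": -0.001,"ty": -0.089,"tz": 0.0483,"rx": 0,"ry": 0,"rz": 0,"gripper": 0},
  {"tx": 0,"ty": 0,"tz": 0,"rx": 0,"ry": 0,"rz": 0,"gripper": 0},
  {"tx": 0,"ty": 0,"tz": 0,"rx": 0,"ry": 0,"rz": 0,"gripper": 0},
  {"tx": 0,"ty": 0,"tz": 0,"rx": 0,"ry": 0,"rz": 0,"gripper": 0},
])

```text
time_s: 18.8
ee_pos: [403.6, -238.4, 145.2]
ee_rot: [149.7, 0.2, 91.4]
force: [0.8, -0.2, -0.3]
gripper_width: 45.5
gripper_force: 0.0
```

```bash
python3 - <<'E'
from tgt import *
goto(top-13*n,RG);s=env.state();print(s['ee_pos'],s['ee_rot'],s['force'])
w=grab('wrist','w7.png');im=w['im']
# column profile through the recess clear of the fingers, along panel x at panel y=+40: dark/bright edges
ys=np.arange(-70,71,2.)
for yy in (30,40):
    px=proj(w,np.array([top+a*xp+yy*yp for a in ys]))
    print(yy,px[[0,-1]].round(0).tolist(),[int(cv2.getRectSubPix(im,(3,3),tuple(map(float,p))).mean()) if 0<=p[0]<512 and 0<=p[1]<384 else -1 for p in px])
E
```

```text
shift [ 0.0024 -0.0061  0.1782]
rot [0.0094 0.0059 0.0055]
[ 403.6441278  -238.37303011  145.20451253] [149.71650173   0.23494973  91.40488552] [ 0.84017914 -0.15973389 -0.26299178]
30 [[166.0, 157.0], [341.0, 157.0]] [121, 95, 85, 99, 101, 104, 107, 107, 108, 94, 74, 108, 128, 126, 126, 125, 123, 151, 175, 176, 179, 178, 178, 178, 178, 179, 167, 125, 126, 130, 130, 129, 127, 161, 173, 172, 170, 168, 167, 173, 182, 183, 184, 186, 187, 188, 188, 187, 186, 186, 185, 182, 175, 169, 161, 129, 129, 122, 120, 120, 103, 76, 128, 159, 165, 173, 147, 125, 132, 145, 146]
40 [[166.0, 145.0], [342.0, 145.0]] [84, 83, 84, 97, 103, 105, 106, 106, 107, 94, 74, 109, 127, 125, 126, 125, 121, 155, 174, 176, 178, 178, 178, 178, 178, 179, 155, 131, 132, 130, 130, 129, 126, 159, 172, 172, 170, 169, 170, 178, 183, 183, 185, 185, 187, 188, 188, 187, 187, 187, 186, 183, 175, 169, 152, 126, 131, 123, 120, 120, 103, 75, 131, 169, 172, 173, 173, 175, 164, 152, 152]
```

The recess edges in the wrist view fall at about ±52 mm along the panel, as they should, so the grasp is centred. Descending between the recesses.

Emit:
send_rows([
  {"tx": 0.001,"ty": -0.003,"tz": 0.04,"rx": 0,"ry": 0,"rz": 0,"gripper": 0},
  {"tx": 0.001,"ty": -0.002,"tz": 0.04,"rx": 0,"ry": 0,"rz": 0,"gripper": 0},
  {"tx": 0,"ty": 0,"tz": 0.04,"rx": 0,"ry": 0,"rz": 0,"gripper": 0},
  {"tx": 0,"ty": 0,"tz": 0.025,"rx": 0,"ry": 0,"rz": 0,"gripper": 0},
  {"tx": 0,"ty": 0,"tz": 0.015,"rx": 0,"ry": 0,"rz": 0,"gripper": 0},
  {"tx": 0,"ty": 0,"tz": 0.01,"rx": 0,"ry": 0,"rz": 0,"gripper": 0},
  {"tx": 0,"ty": 0,"tz": 0,"rx": 0,"ry": 0,"rz": 0,"gripper": 0},
  {"tx": 0,"ty": 0,"tz": 0,"rx": 0,"ry": 0,"rz": 0,"gripper": 0},
])

```text
time_s: 19.85
ee_pos: [442.2, -235.3, 68.8]
ee_rot: [149.9, 0.1, 91.3]
force: [0.3, -0.5, -0.3]
gripper_width: 45.9
gripper_force: 0.0
```

```bash
python3 - <<'E'
from tgt import *
goto(top-13*n,RG);s=env.state();print(s['ee_pos'],s['force'])
E
```

```text
shift [-0.0024  0.0043  0.0072]
rot [0.0047 0.0023 0.0011]
[ 442.22142413 -235.31057415   68.76412593] [ 0.31190051 -0.45842418 -0.26056763]
```

Emit:
send_rows([
  {"tx": -0.002,"ty": 0.004,"tz": 0.004,"rx": 0,"ry": 0,"rz": 0,"gripper": 0},
  {"tx": 0,"ty": 0,"tz": 0.003,"rx": 0,"ry": 0,"rz": 0,"gripper": 0},
  {"tx": 0,"ty": 0,"tz": 0,"rx": 0,"ry": 0,"rz": 0,"gripper": 0},
  {"tx": 0,"ty": 0,"tz": 0,"rx": 0,"ry": 0,"rz": 0,"gripper": 0},
  {"tx": 0,"ty": 0,"tz": 0,"rx": 0,"ry": 0,"rz": 0,"gripper": 1},
  {"tx": 0,"ty": 0,"tz": 0,"rx": 0,"ry": 0,"rz": 0,"gripper": 1},
  {"tx": 0,"ty": 0,"tz": 0,"rx": 0,"ry": 0,"rz": 0,"gripper": 1},
  {"tx": 0,"ty": 0,"tz": 0,"rx": 0,"ry": 0,"rz": 0,"gripper": 1},
  {"tx": 0,"ty": 0,"tz": 0,"rx": 0,"ry": 0,"rz": 0,"gripper": 1},
  {"tx": 0,"ty": 0,"tz": 0,"rx": 0,"ry": 0,"rz": 0,"gripper": 1},
], grip_force=30)

```text
time_s: 21.1
ee_pos: [446.4, -236.3, 66.9]
ee_rot: [149.8, 0.1, 91.4]
force: [4.4, 2.3, 1.8]
gripper_width: 11.8
gripper_force: 30.0
```

Brace gripped (11.8 mm against 12). Lifting square off the slope.

Emit:
send_rows([
  {"tx": 0,"ty": 0,"tz": -0.01,"rx": 0,"ry": 0,"rz": 0,"gripper": 1},
  {"tx": 0,"ty": 0,"tz": -0.02,"rx": 0,"ry": 0,"rz": 0,"gripper": 1},
  {"tx": 0,"ty": 0,"tz": -0.04,"rx": 0,"ry": 0,"rz": 0,"gripper": 1},
  {"tx": 0,"ty": 0,"tz": -0.06,"rx": 0,"ry": 0,"rz": 0,"gripper": 1},
  {"tx": 0,"ty": 0,"tz": -0.08,"rx": 0,"ry": 0,"rz": 0,"gripper": 1},
  {"tx": 0,"ty": 0,"tz": -0.08,"rx": 0,"ry": 0,"rz": 0,"gripper": 1},
  {"tx": 0,"ty": 0,"tz": 0,"rx": 0,"ry": 0,"rz": 0,"gripper": 1},
  {"tx": 0,"ty": 0,"tz": 0,"rx": 0,"ry": 0,"rz": 0,"gripper": 1},
])

```text
time_s: 22.1
ee_pos: [372.2, -237.1, 190.4]
ee_rot: [150.0, -0.0, 91.3]
force: [0.2, 0.6, -1.6]
gripper_width: 11.8
gripper_force: 30.0
```

```bash
python3 - <<'E'
from tgt import *
b=np.radians(0);RP=R.from_matrix(np.array([[0,1,0],[1,0,0],[0,0,-1.]]))
RP=R.from_euler('z',-2.3,degrees=True)*RP
goto([463.6,245.5,200],RP);T=tool();d=RP.as_matrix().T@(np.array([463.6,245.5,120])-T[:3,3]);print('after rot',(d/500).round(4));s=env.state();print(s['force'],s['ee_pos'],s['qpos'])
E
```

```text
shift [0.9607 0.1868 0.0866]
rot [ 1.     -0.033   0.1177]
after rot [0.9717 0.1439 0.1409]
[ 0.2478113   0.58427358 -1.61571417] [ 372.21920936 -237.06217257  190.42729548] [-51.80360869  -1.76750232 125.19274528  35.68651386  43.35913228
 -76.66667479]
```

The panel is clear of the jig. I'll level the tool, then carry the panel over to the grey board.

Emit:
send_rows([
  {"tx": 0,"ty": 0,"tz": 0,"rx": 0.2,"ry": -0.0066,"rz": 0.0235,"gripper": 1},
  {"tx": 0,"ty": 0,"tz": 0,"rx": 0.2,"ry": -0.0066,"rz": 0.0235,"gripper": 1},
  {"tx": 0,"ty": 0,"tz": 0,"rx": 0.2,"ry": -0.0066,"rz": 0.0235,"gripper": 1},
  {"tx": 0,"ty": 0,"tz": 0,"rx": 0.2,"ry": -0.0066,"rz": 0.0235,"gripper": 1},
  {"tx": 0,"ty": 0,"tz": 0,"rx": 0.2,"ry": -0.0066,"rz": 0.0235,"gripper": 1},
  {"tx": 0,"ty": 0,"tz": 0,"rx": 0,"ry": 0,"rz": 0,"gripper": 1},
])

```text
time_s: 22.85
ee_pos: [374.3, -236.9, 189.7]
ee_rot: [-180.0, -0.1, 87.9]
force: [-0.1, 0.8, -1.0]
gripper_width: 11.6
gripper_force: 30.0
```

Emit:
send_rows([
  {"tx": 0.05,"ty": 0.01,"tz": 0,"rx": 0,"ry": 0,"rz": 0,"gripper": 1},
  {"tx": 0.1,"ty": 0.014,"tz": 0,"rx": 0,"ry": 0,"rz": 0,"gripper": 1},
  {"tx": 0.11,"ty": 0.016,"tz": 0,"rx": 0,"ry": 0,"rz": 0,"gripper": 1},
  {"tx": 0.11,"ty": 0.016,"tz": 0,"rx": 0,"ry": 0,"rz": 0,"gripper": 1},
  {"tx": 0.11,"ty": 0.016,"tz": 0,"rx": 0,"ry": 0,"rz": 0,"gripper": 1},
  {"tx": 0.11,"ty": 0.016,"tz": 0,"rx": 0,"ry": 0,"rz": 0,"gripper": 1},
  {"tx": 0.11,"ty": 0.016,"tz": 0,"rx": 0,"ry": 0,"rz": 0,"gripper": 1},
  {"tx": 0.11,"ty": 0.016,"tz": 0,"rx": 0,"ry": 0,"rz": 0,"gripper": 1},
  {"tx": 0.1,"ty": 0.014,"tz": 0,"rx": 0,"ry": 0,"rz": 0,"gripper": 1},
  {"tx": 0.062,"ty": 0.01,"tz": 0,"rx": 0,"ry": 0,"rz": 0,"gripper": 1},
  {"tx": 0,"ty": 0,"tz": 0,"rx": 0,"ry": 0,"rz": 0,"gripper": 1},
  {"tx": 0,"ty": 0,"tz": 0,"rx": 0,"ry": 0,"rz": 0,"gripper": 1},
])

```text
time_s: 24.35
ee_pos: [463.1, 244.1, 190.2]
ee_rot: [-180.0, 0.1, 87.7]
force: [0.2, -0.8, -0.9]
gripper_width: 11.9
gripper_force: 30.0
```

```bash
python3 - <<'E'
from tgt import *
RP=R.from_euler('z',-2.3,degrees=True)*R.from_matrix(np.array([[0,1,0],[1,0,0],[0,0,-1.]]))
goto([463.6,245.5,13],RP);s=env.state();print(s['force'],s['ee_pos'],s['ee_rot'],s['gripper_width'])
w=grab('wrist','w8.png');cv2.imwrite('pics/w8b.png',cv2.resize(w['im'],(800,600),interpolation=2)[:,:,::-1])
E
```

```text
shift [0.0036 0.0009 0.3543]
rot [-0.0004  0.0043  0.0011]
[ 0.1529011  -0.77415778 -0.86996601] [463.14789714 244.09610752 190.16470299] [-1.79986490e+02  1.30247417e-01  8.77343694e+01] 11.856267162167427
```

Emit:
send_rows([
  {"tx": 0.002,"ty": 0,"tz": 0.05,"rx": 0,"ry": 0,"rz": 0,"gripper": 1},
  {"tx": 0.001,"ty": 0,"tz": 0.08,"rx": 0,"ry": 0,"rz": 0,"gripper": 1},
  {"tx": 0,"ty": 0,"tz": 0.08,"rx": 0,"ry": 0,"rz": 0,"gripper": 1},
  {"tx": 0,"ty": 0,"tz": 0.06,"rx": 0,"ry": 0,"rz": 0,"gripper": 1},
  {"tx": 0,"ty": 0,"tz": 0.04,"rx": 0,"ry": 0,"rz": 0,"gripper": 1},
  {"tx": 0,"ty": 0,"tz": 0.02,"rx": 0,"ry": 0,"rz": 0,"gripper": 1},
  {"tx": 0,"ty": 0,"tz": 0.012,"rx": 0,"ry": 0,"rz": 0,"gripper": 1},
  {"tx": 0,"ty": 0,"tz": 0,"rx": 0,"ry": 0,"rz": 0,"gripper": 1},
  {"tx": 0,"ty": 0,"tz": 0,"rx": 0,"ry": 0,"rz": 0,"gripper": 1},
])

```text
time_s: 25.52
ee_pos: [465.0, 246.5, 20.9]
ee_rot: [179.8, 0.0, 87.7]
force: [-0.1, -0.2, -1.6]
gripper_width: 11.6
gripper_force: 30.0
```

Emit:
send_rows([
  {"tx": 0,"ty": 0,"tz": 0.006,"rx": 0,"ry": 0,"rz": 0,"gripper": 1},
  {"tx": 0,"ty": 0,"tz": 0.005,"rx": 0,"ry": 0,"rz": 0,"gripper": 1},
  {"tx": 0,"ty": 0,"tz": 0,"rx": 0,"ry": 0,"rz": 0,"gripper": 1},
  {"tx": 0,"ty": 0,"tz": 0,"rx": 0,"ry": 0,"rz": 0,"gripper": 1},
])

```text
time_s: 26.02
ee_pos: [464.5, 246.4, 14.7]
ee_rot: [179.9, 0.1, 87.7]
force: [-0.3, 0.2, -2.2]
gripper_width: 11.9
gripper_force: 30.0
```

Emit:
send_rows([
  {"tx": 0,"ty": 0,"tz": 0.003,"rx": 0,"ry": 0,"rz": 0,"gripper": 1},
  {"tx": 0,"ty": 0,"tz": 0.002,"rx": 0,"ry": 0,"rz": 0,"gripper": 1},
  {"tx": 0,"ty": 0,"tz": 0,"rx": 0,"ry": 0,"rz": 0,"gripper": 1},
  {"tx": 0,"ty": 0,"tz": 0,"rx": 0,"ry": 0,"rz": 0,"gripper": 1},
])

```text
time_s: 26.52
ee_pos: [464.5, 246.3, 12.2]
ee_rot: [179.9, 0.1, 87.7]
force: [0.4, 0.2, -1.3]
gripper_width: 11.7
gripper_force: 30.0
```

Emit:
send_rows([
  {"tx": 0,"ty": 0,"tz": 0.002,"rx": 0,"ry": 0,"rz": 0,"gripper": 1},
  {"tx": 0,"ty": 0,"tz": 0,"rx": 0,"ry": 0,"rz": 0,"gripper": 1},
  {"tx": 0,"ty": 0,"tz": 0,"rx": 0,"ry": 0,"rz": 0,"gripper": 1},
])

```text
time_s: 26.9
ee_pos: [464.5, 246.3, 11.2]
ee_rot: [179.9, 0.1, 87.7]
force: [0.3, -0.5, -1.4]
gripper_width: 11.9
gripper_force: 30.0
```

Emit:
send_rows([
  {"tx": 0,"ty": 0,"tz": 0.002,"rx": 0,"ry": 0,"rz": 0,"gripper": 1},
  {"tx": 0,"ty": 0,"tz": 0,"rx": 0,"ry": 0,"rz": 0,"gripper": 1},
  {"tx": 0,"ty": 0,"tz": 0,"rx": 0,"ry": 0,"rz": 0,"gripper": 1},
])

```text
time_s: 27.28
ee_pos: [464.5, 246.3, 10.2]
ee_rot: [179.9, 0.1, 87.7]
force: [0.3, -0.4, -0.8]
gripper_width: 11.9
gripper_force: 30.0
```

Emit:
send_rows([
  {"tx": 0,"ty": 0,"tz": 0.0016,"rx": 0,"ry": 0,"rz": 0,"gripper": 1},
  {"tx": 0,"ty": 0,"tz": 0,"rx": 0,"ry": 0,"rz": 0,"gripper": 1},
  {"tx": 0,"ty": 0,"tz": 0,"rx": 0,"ry": 0,"rz": 0,"gripper": 1},
])

```text
time_s: 27.65
ee_pos: [464.5, 246.3, 9.4]
ee_rot: [179.9, 0.1, 87.7]
force: [-1.0, -0.4, -1.4]
gripper_width: 11.7
gripper_force: 30.0
```

Emit:
send_rows([
  {"tx": 0,"ty": 0,"tz": 0.0016,"rx": 0,"ry": 0,"rz": 0,"gripper": 1},
  {"tx": 0,"ty": 0,"tz": 0,"rx": 0,"ry": 0,"rz": 0,"gripper": 1},
  {"tx": 0,"ty": 0,"tz": 0,"rx": 0,"ry": 0,"rz": 0,"gripper": 1},
])

```text
time_s: 28.02
ee_pos: [464.6, 246.4, 8.7]
ee_rot: [179.9, 0.1, 87.7]
force: [-0.3, -0.1, 0.5]
gripper_width: 11.5
gripper_force: 30.0
```

Emit:
send_rows([
  {"tx": 0,"ty": 0,"tz": 0.0012,"rx": 0,"ry": 0,"rz": 0,"gripper": 1},
  {"tx": 0,"ty": 0,"tz": 0,"rx": 0,"ry": 0,"rz": 0,"gripper": 1},
  {"tx": 0,"ty": 0,"tz": 0,"rx": 0,"ry": 0,"rz": 0,"gripper": 1},
])

```text
time_s: 28.4
ee_pos: [464.6, 246.4, 8.5]
ee_rot: [179.9, 0.1, 87.7]
force: [-0.6, 0.0, 5.3]
gripper_width: 11.8
gripper_force: 30.0
```

Emit:
send_rows([
  {"tx": 0,"ty": 0,"tz": 0,"rx": 0,"ry": 0,"rz": 0,"gripper": 0.2},
  {"tx": 0,"ty": 0,"tz": 0,"rx": 0,"ry": 0,"rz": 0,"gripper": 0.2},
  {"tx": 0,"ty": 0,"tz": 0,"rx": 0,"ry": 0,"rz": 0,"gripper": 0.2},
  {"tx": 0,"ty": 0,"tz": 0,"rx": 0,"ry": 0,"rz": 0,"gripper": 0.2},
  {"tx": 0,"ty": 0,"tz": -0.02,"rx": 0,"ry": 0,"rz": 0,"gripper": 0.2},
  {"tx": 0,"ty": 0,"tz": -0.04,"rx": 0,"ry": 0,"rz": 0,"gripper": 0.2},
  {"tx": 0,"ty": 0,"tz": -0.1,"rx": 0,"ry": 0,"rz": 0,"gripper": 0.2},
  {"tx": 0,"ty": 0,"tz": -0.12,"rx": 0,"ry": 0,"rz": 0,"gripper": 0.2},
  {"tx": 0,"ty": 0,"tz": -0.12,"rx": 0,"ry": 0,"rz": 0,"gripper": 0.2},
  {"tx": -0.1,"ty": 0,"tz": -0.06,"rx": 0,"ry": 0,"rz": 0,"gripper": 0.2},
  {"tx": -0.1,"ty": 0,"tz": 0,"rx": 0,"ry": 0,"rz": 0,"gripper": 0.2},
  {"tx": -0.1,"ty": 0,"tz": 0,"rx": 0,"ry": 0,"rz": 0,"gripper": 0.2},
])

```text
time_s: 29.9
ee_pos: [458.0, 95.5, 239.5]
ee_rot: [179.8, 0.1, 87.8]
force: [0.5, 0.8, -0.1]
gripper_width: 36.3
gripper_force: 0.0
```

```bash
python3 - <<'E'
from h import *
s=env.state();print(s['ee_pos'],s['force'],s['gripper_width'],s['time_s'])
w=grab('wrist','w9.png');t=grab('top','t9.png');c=grab('scene','s9.png')
o=np.zeros((600,800,3),np.uint8)
o[:300,:400]=cv2.resize(w['im'],(400,300));o[:300,400:]=cv2.resize(t['im'][150:260,160:360],(400,300) if 0 else (400,220))[:300] if 0 else cv2.copyMakeBorder(cv2.resize(t['im'][150:260,160:360],(400,220),interpolation=2),0,80,0,0,0)
o[300:,:]=cv2.resize(c['im'][110:275,165:385],(400*2,600),interpolation=2)[:300] if 0 else cv2.copyMakeBorder(cv2.resize(c['im'][110:275,165:385],(400,300),interpolation=2),0,0,0,400,0)
cv2.imwrite('pics/fin.png',o[:,:,::-1])
E
```

```text
[458.01252215  95.45895551 239.531992  ] [ 0.54411136  0.81172144 -0.12607443] 36.3201413362725 29.9
```

View pics/fin.png

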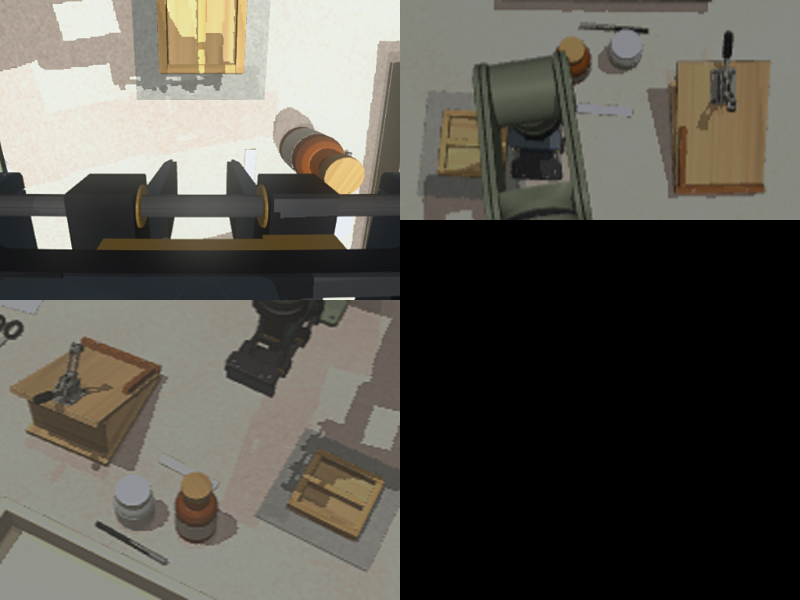

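The final picture shows the panel recess-up and centred on the grey board (bottom-left view, 335,490), the stopper seated in the upright bottle (197,500), and the clamp arm standing with its handle back. I'll let the arm settle and hand in.

Emit:
send_rows([
  {"tx": 0,"ty": 0,"tz": 0,"rx": 0,"ry": 0,"rz": 0,"gripper": 0.2},
  {"tx": 0,"ty": 0,"tz": 0,"rx": 0,"ry": 0,"rz": 0,"gripper": 0.2},
  {"tx": 0,"ty": 0,"tz": 0,"rx": 0,"ry": 0,"rz": 0,"gripper": 0.2},
  {"tx": 0,"ty": 0,"tz": 0,"rx": 0,"ry": 0,"rz": 0,"gripper": 0.2},
])

```text
time_s: 30.55
ee_pos: [458.2, 97.3, 238.1]
ee_rot: [179.9, 0.1, 87.8]
force: [0.3, -0.8, -1.0]
gripper_width: 36.8
gripper_force: 0.0
```

```bash
python3 -c "
from workcell import env
print(env.job_done())"
```

```text
the job is handed in; nothing more can be done
None
```

I handed the job in at about 30.6 s of the 72 s allowed: in the last pictures the bottle is corked and upright, the clamp is thrown fully open and the panel lies recessed side up on the grey board; the hand-in returned no verdict.

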